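# Pin the food slicer's carriage and set its slice dial

### The job

The food slicer has been washed and needs putting back together: take the pivot pin with the black head out of the wooden rack and push it through the slanted fork and the blue carriage lug until its head sits fully home on the fork. Then turn the slice-thickness dial so that its white pointer is at the long green mark. Leave the red-headed bolt, the jar and the mug where they are.

Things in the scene. Friction and masses are not known exactly. Their poses are not given: they have to be found in the camera images.
- slicer: White electric food slicer, fixed. Origin: centre of its underside on the worktop; z up; it may be turned about z. In its frame the base covers x -110 to 110, y -170 to 190, up to z 50 mm; motor housing x -90 to 90, y 15 to 175, its top at z 140 with the dial on it; fork on the -y side.
- fork: The slicer's aluminium fork, blue lug between its jaws, holes lined up. Origin: centre of the upper hole's mouth, (-20, -125, 150) mm in the slicer's frame. z points out along the bore, 30 degrees from vertical, leaning to the slicer's -x; y = slicer's y. Push along -z. Three 44 x 44 mm plates, 14 mm holes: jaw z 0 to -12, lug -13 to -27, jaw -28 to -40, joined at x 22 to 48; free below.
- pin: Loose steel pin, 60 g, plain black round head. Origin: centre of the head's underside; z from shaft to head along the axis. Head 26 mm diameter, 26 mm tall. Shaft 12 mm diameter, 56 mm long, the last 12 mm a cone down to 4 mm. Starts upright in one of the rack's holes, head resting on the rack. Fully home: its origin at the fork's origin, z axes alike.
- blade (a point): Centre of the slicer's steel blade disc, 150 mm diameter, 4 mm thick, standing upright in the slicer's xz plane; its top is 190 mm over the worktop.
- tray (a point): Centre of the upper face of the blue carriage tray that carries the lug: 150 x 75 mm, parallel to the fork's xy plane, 17 mm below the fork's mouth face, on the fork's +y side (y 22 to 97 mm in the fork's frame), with a lip at fork x 72 to 78 mm rising to z 4 mm.
- ball (a point): Spring-loaded ball in the lower jaw's bore, 34 mm below the mouth. It drags on the pin's last 20 mm or so: the pin does not fall home by itself but needs a light push of a few newtons along the bore, and then stays.
- rack: Wooden draining rack, fixed, 160 (x) x 70 (y) x 70 (z) mm, a 12 mm board on two end legs. Origin: centre of its underside; it may be turned about z. Two 15 mm holes at x = -42.5 and +42.5, y 0; one holds the pin, the other the red bolt (either way round).
- dial (a joint): Angle of the slicer's slice-thickness dial, rad, growing clockwise seen from above, free to turn from 0 to 6.28. At 0 the white pointer points along the slicer's -x; at angle q it points, in the slicer's frame, along (-cos q, sin q). White scale ticks every 0.3 rad from 0 to 3.0; the long green mark is at 1.5. It stays where it is left; light friction (0.03 N m).
- dial_grip (a point): Grip point on the dial's upright axis, 169.5 mm over the worktop, (-15, 100) mm in the slicer's frame. Black dial: round skirt 60 mm diameter, top at z 147.5, and on it a bar 46 long, 14 wide, 34 mm tall (top at z 181.5). The point's x runs along the bar and turns with it; the white pointer is its -x end.
- bolt: Bystander: loose bolt with a red head, 32 mm diameter and 16 mm tall, steel shaft 12 mm by 40 mm, in the rack's other hole. Origin: centre of the head's underside, z up.
- jar: Bystander: loose amber jar with a metal lid, 70 mm diameter, 100 mm tall. Origin: centre of its underside.
- mug: Bystander: loose blue mug, 80 mm diameter, 90 mm tall, handle at its +y. Origin: centre of its underside.

How it is judged:
By the outcome, as a careful person would: the job done as asked, in the order asked, and still so for the second after the job is handed in, with the robot touching nothing.
It also fails if it takes over 58 s, if anything falls off the work surface, if the arm or the gripper's body presses on something with over 40 N, if the wrist force passes 120 N, or if a joint passes its speed limit or range.

### The arm

A 6-joint arm with a two-finger parallel gripper is mounted at the origin on the work surface. World frame = base frame: x ahead of the robot, y to its left, z up, the work surface at z = 0. Lengths are in mm, angles in rad, forces in N, time in s.
With the tool pointing down it reaches from about 350 to 725 mm from the base axis. Payload 6 kg.
Tool frame: the origin (TCP) lies on the centre line of the jaws, within the pads' length; the fingertips stand 19 mm ahead of it and the grasp point (between the pads) is the TCP; z points along the fingers, y is the line along which they close (so a half turn about z gives the same grasp; the last joint's range is limited). The gripper opens to 85 mm and grips with 20 to 120 N. Pads are 22 mm wide; open, the fingers measure 114 mm over their backs; the gripper's body (76 mm by 85 mm) begins 54 mm behind the grasp point. The pads swing forward as they close: fully open they stand 13 mm farther back than shut.
Start: joints at [1.587, 0.04, 0.085, 0, -1.615, -0.334], TCP at [187.46, 569.943, 250.261] pointing down, gripper open.
Joint ranges: [-2.56, 2.56], [-1.29, 2.01], [-1.08, 1.49], [-3.29, 1.98], [-2.81, -0.18], [-2.99, 2.99]. Speed limits (rad/s): [2.57, 2.57, 3.01, 3.14, 3.14, 3.14].

### API

Orientations are given as a rotation vector (axis times angle).
In Python, from bench import env gives the robot as it stands.
- The arm moves only by the shell command python3 inch.py 'ROWS'. ROWS is a JSON list of rows, 1 to 20 of them, each of 5 numbers: dx, dy, dz in mm, then a turn about the tool's z in rad, then the finger opening in mm; each row is the pose to reach, as a shift and turn from the pose commanded when the command began, along the tool's axes at that moment; what a row does not reach only later rows make up. A row lasts 1/10 s, in which the tool goes at most 50 mm and 0.15 rad, less where a joint would pass 70% of its speed; a pose out of reach is approached as far as the arm can. The fingers move at their own pace and stop on an object; the grip force is fixed at half the most. Time passes only in rows, so rows that do not move let the fingers close. It prints the time, the measured TCP pose, the force, the opening and the grip force at its end.
- env.observe(): the state, without advancing time (a new reading comes with each control period).
- env.grab_frame(name): name is "scene" or "side" or "wrist"; returns a dict with "color" (400x640x3 uint8, red, green, blue), "camera_matrix" (3x3 intrinsics, pixels), "rvec" (rotation vector, rad) and "tvec" (3), from world to camera coordinates, as OpenCV has them; the wrist camera has in their place "mount" (4x4, takes a point from camera to tool coordinates, whose origin is the TCP and whose axes are the flange's). Camera axes: x right, y down, z forward; pixel columns grow to the right and rows downward; lengths in mm; the calibration is good to about 2 mm. The wrist camera is an equidistant fisheye: a pixel r from the principal point sees the ray r / f radians off the axis. A picture is of the moment at which its call begins: read the wrist's pose just before it. There is no depth.
- env.close_job(): hands the job in; it is judged then, once.
The state is a dict: "clock": time; "joint_pos": joint angles; "qd": joint speeds; "joint_torque": joint torques, N m; "ee_pos": TCP position; "ee_rot": TCP orientation; "contact_force": force on the tool from outside, world axes, zero at the start; "ft_torque": the same for the moment, N m; "gripper_width": finger opening in mm; "gripper_force": force on a finger pad.
Only numpy, scipy, OpenCV 4.12 (cv2) and the standard library are available. Lean on these libraries where they do the work, as an engineer would, in place of code of your own. Each camera call takes 0.05 s, during which the arm holds its last target. There are 200 camera calls.

## Working session

There is one attempt and no reset: what is moved stays moved. The work goes in short steps, Python scripts to look and compute and a shell command to move; the robot and the scene stay as the last step left them, time stands still between calls to the robot, and variables do not carry over. Pictures are saved under pics/ and viewed, at most 10 in all, crops included, and the job is handed in when it is done.

```bash
ls; mkdir -p pics; python3 - <<'E'
from bench import env
import cv2
o=env.observe(); print(o)
for n in ["scene","side"]:
    f=env.grab_frame(n); cv2.imwrite(f"pics/{n}0.png",f["color"][:,:,::-1]); print(n,f["camera_matrix"],f["rvec"],f["tvec"])
f=env.grab_frame("wrist"); cv2.imwrite("pics/wrist0.png",f["color"][:,:,::-1]); print(f["camera_matrix"],f["mount"])
E
```

```text
bench.py
inch.py
pics
{'clock': 0.0, 'joint_pos': array([ 1.58669931e+00,  4.08316966e-02,  8.37986383e-02, -4.88410084e-04,
       -1.61550057e+00, -3.33678225e-01]), 'qd': array([-0.00087637,  0.00044875,  0.00016444,  0.00101389,  0.000103  ,
       -0.00047382]), 'joint_torque': array([-2.69669617e-04, -3.68200171e+01,  3.47417164e+01,  6.93249911e+00,
       -5.46336421e-03, -1.10090284e-05]), 'ee_pos': array([187.3041645 , 569.70039206, 249.25601636]), 'ee_rot': array([ 3.10025306e+00, -4.96745295e-01, -2.80047166e-04]), 'contact_force': array([-0.94988803, -0.85084925,  0.92073761]), 'ft_torque': array([-0.03478471, -0.00827449, -0.0380729 ]), 'gripper_force': 0.0, 'gripper_width': 85.21281465214923}
scene [[386.9699498    0.         314.92285837]
 [  0.         386.9699498  203.06441177]
 [  0.           0.           1.        ]] [ 1.80889236  1.41752689 -0.74151319] [-218.08847698 -204.46695664 1681.66927028]
side [[448.12256887   0.         319.39192654]
 [  0.         448.12256887 202.38995596]
 [  0.           0.           1.        ]] [ 2.3156785  -0.38736744  0.16208197] [-526.97613337  296.54209087 1160.98479659]
[[309.70691629   0.         314.78851423]
 [  0.         309.70691629 200.86088525]
 [  0.           0.           1.        ]] [[-6.29603550e-04 -9.58998823e-01 -2.83409353e-01  7.26231507e+01]
 [ 9.99999763e-01 -6.82662463e-04  8.84554373e-05  1.57456955e-02]
 [-2.78301587e-04 -2.83409230e-01  9.58999025e-01 -1.22409850e+02]
 [ 0.00000000e+00  0.00000000e+00  0.00000000e+00  1.00000000e+00]]
```
View pics/scene0.png

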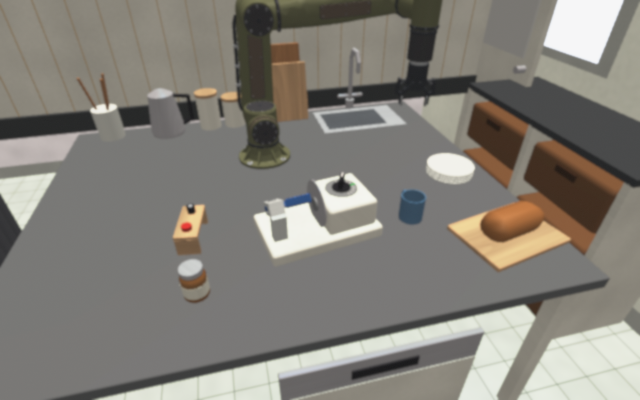

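View pics/side0.png

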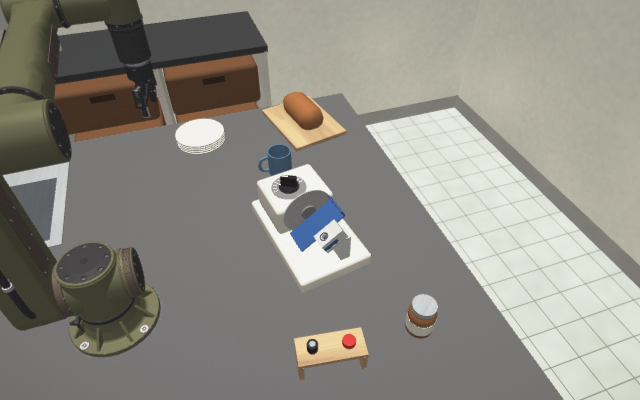

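View pics/wrist0.png

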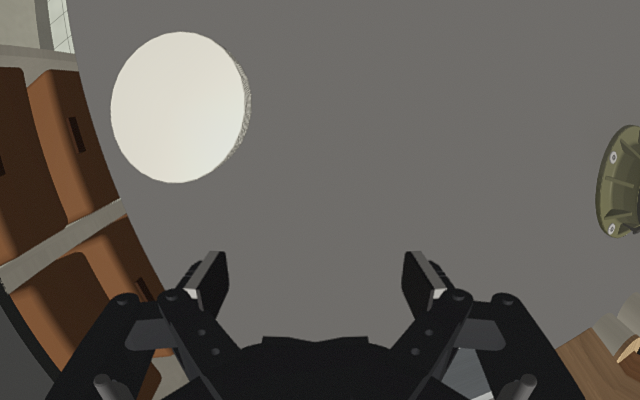

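Overview: the side view shows the slicer around (310,225), pin head (312,345), bolt (349,341), jar (423,315) and mug (278,158). I'll enlarge it for measuring.

```bash
python3 - <<'E'
import cv2,numpy as np
f=cv2.imread("pics/side0.png")
a=cv2.resize(f[158:292,248:376],None,fx=4,fy=4,interpolation=cv2.INTER_CUBIC)
b=cv2.resize(f[322:388,290:372],None,fx=3.4,fy=3.4,interpolation=cv2.INTER_CUBIC)
s=cv2.imread("pics/scene0.png")
c=cv2.resize(s[195:260,170:212],None,fx=4,fy=4,interpolation=cv2.INTER_CUBIC)
im=np.zeros((540,795,3),np.uint8); im[:a.shape[0],:a.shape[1]]=a; im[:b.shape[0],515:515+b.shape[1]]=b; im[250:250+c.shape[0],515:515+c.shape[1]]=c
cv2.imwrite("pics/crop1.png",im); print(a.shape,b.shape,c.shape)
E
```

```text
(536, 512, 3) (224, 279, 3) (260, 168, 3)
```

View pics/crop1.png

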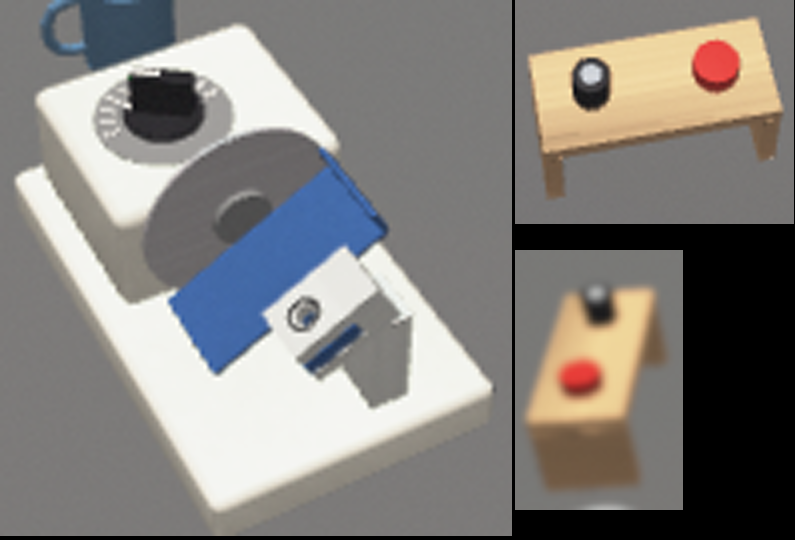

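The crop shows the fork mouth at crop (304,314), the fork face corners (262,315),(345,247),(378,293),(300,364), the base corners (490,388),(217,508),(18,183), the pin head top (592,74), the bolt head top (717,62) and the rack corners. I'll fit poses to these.

```bash
cat > h.py <<'E'
import numpy as np,cv2
from scipy.optimize import least_squares
from scipy.spatial.transform import Rotation as R
CAM={"scene":(386.97,314.92,203.06,[1.80889236,1.41752689,-0.74151319],[-218.08847698,-204.46695664,1681.66927028]),
"side":(448.1226,319.39,202.39,[2.3156785,-0.38736744,0.16208197],[-526.97613337,296.54209087,1160.98479659])}
def proj(n,P):
    f,cx,cy,rv,tv=CAM[n]
    return cv2.projectPoints(np.float64(P).reshape(-1,1,3),np.float64(rv),np.float64(tv),np.array([[f,0,cx],[0,f,cy],[0,0,1.]]),None)[0].reshape(-1,2)
def T(p,P): # x,y,yaw
    c,s=np.cos(p[2]),np.sin(p[2]); P=np.float64(P)
    return np.c_[p[0]+c*P[:,0]-s*P[:,1],p[1]+s*P[:,0]+c*P[:,1],P[:,2]]
# fork frame -> slicer
RF=R.from_euler('y',-30,degrees=True).as_matrix(); OF=np.array([-20,-125,150.])
fk=lambda P: np.float64(P)@RF.T+OF
def fit(p0,n,P,uv):
    r=least_squares(lambda p:(proj(n,T(p,P))-uv).ravel(),p0,loss='soft_l1'); return r.x,(proj(n,T(r.x,P))-uv).round(1)
E
python3 - <<'E'
from h import *
S=[([0,0,0],(304,314),'f'),([-22,22,0],(262,315),'f'),([48,22,0],(345,247),'f'),([48,-22,0],(378,293),'f'),([-22,-22,0],(300,364),'f'),
([-75,22,-17],(218,374),'f'),([-75,97,-17],(170,300),'f'),([78,22,4],(387,230),'f'),([78,97,4],(322,152),'f'),
([110,-170,50],(492,386),'s'),([-110,-170,50],(215,510),'s'),([-110,190,50],(16,180),'s'),([-15,100,140],(164,116),'s')]
P=np.array([fk([p])[0] if k=='f' else p for p,u,k in S]); uv=np.array([(248+u[0]/4,158+u[1]/4) for _,u,_ in S])
for y in (0,1.5,3,-1.5):
    p,r=fit([500,0,y],"side",P,uv); print(p,np.abs(r).sum())
    if np.abs(r).sum()<40: print(r.tolist())
S=[([-80,35,70],(529,57)),([80,35,70],(757,18)),([80,-35,70],(781,108)),([-80,-35,70],(543,152)),([-42.5,0,96],(592,73)),([42.5,0,86],(717,62))]
P=np.array([a for a,_ in S]);uv=np.array([(290+(u[0]-515)/3.4,322+u[1]/3.4) for _,u in S])
for y in (0,1.5,3,-1.5):
    p,r=fit([500,-300,y],"side",P,uv); print('rack',p,np.abs(r).sum(),r.tolist())
    print(T(p,[[-42.5,0,96]]),proj("scene",T(p,P)).round(1).tolist())
E
```

```text
[557.73694578  85.16926574  19.00192475] 22.8
[[0.4, 0.6], [0.5, 0.1], [0.3, 0.0], [0.5, -0.4], [-1.1, -0.7], [-0.9, 0.6], [-0.8, 0.4], [-2.0, -3.7], [0.5, -1.7], [2.2, 0.9], [0.1, 0.6], [-0.9, -1.8], [0.6, 0.5]]
[5.57736946e+02 8.51692657e+01 1.52368825e-01] 22.8
[[0.4, 0.6], [0.5, 0.1], [0.3, 0.0], [0.5, -0.4], [-1.1, -0.7], [-0.9, 0.6], [-0.8, 0.4], [-2.0, -3.7], [0.5, -1.7], [2.2, 0.9], [0.1, 0.6], [-0.9, -1.8], [0.6, 0.5]]
[557.73694638  85.16926568  -6.13081649] 22.8
[[0.4, 0.6], [0.5, 0.1], [0.3, 0.0], [0.5, -0.4], [-1.1, -0.7], [-0.9, 0.6], [-0.8, 0.4], [-2.0, -3.7], [0.5, -1.7], [2.2, 0.9], [0.1, 0.6], [-0.9, -1.8], [0.6, 0.5]]
[5.57736945e+02 8.51692658e+01 1.52368836e-01] 22.8
[[0.4, 0.6], [0.5, 0.1], [0.3, 0.0], [0.5, -0.4], [-1.1, -0.7], [-0.9, 0.6], [-0.8, 0.4], [-2.0, -3.7], [0.5, -1.7], [2.2, 0.9], [0.1, 0.6], [-0.9, -1.8], [0.6, 0.5]]
rack [ 4.84256065e+02 -2.93120546e+02 -1.49074269e-01] 3.6999999999999997 [[-0.1, -0.4], [-0.2, -0.2], [0.4, 0.7], [0.3, 0.1], [-0.3, 0.3], [-0.2, -0.5]]
[[ 442.22743284 -286.80832971   96.        ]] [[204.4, 204.9], [196.5, 236.5], [17
[... 233 characters left out ...]
32971   96.        ]] [[204.4, 204.9], [196.5, 236.5], [172.3, 238.1], [182.7, 206.2], [189.9, 205.8], [185.6, 225.1]]
rack [ 484.25606508 -293.12054584    6.13411104] 3.6999999999999997 [[-0.1, -0.4], [-0.2, -0.2], [0.4, 0.7], [0.3, 0.1], [-0.3, 0.3], [-0.2, -0.5]]
[[ 442.22743284 -286.80832973   96.        ]] [[204.4, 204.9], [196.5, 236.5], [172.3, 238.1], [182.7, 206.2], [189.9, 205.8], [185.6, 225.1]]
rack [ 484.25606506 -293.12054583   12.41729635] 3.6999999999999997 [[-0.1, -0.4], [-0.2, -0.2], [0.4, 0.7], [0.3, 0.1], [-0.3, 0.3], [-0.2, -0.5]]
[[ 442.22743283 -286.80832969   96.        ]] [[204.4, 204.9], [196.5, 236.5], [172.3, 238.1], [182.7, 206.2], [189.9, 205.8], [185.6, 225.1]]
```

```bash
cat >> h.py <<'E'
from bench import env
def tool():
    o=env.observe(); return o["ee_pos"],R.from_rotvec(o["ee_rot"]).as_matrix()
def delta(*targets):
    p,M=tool(); yaw=np.arctan2(M[1,0],M[0,0])
    for t in targets:
        w=(t[3]-yaw+np.pi)%(2*np.pi)-np.pi
        print("t",np.round(t,2),"->",(M.T@(np.array(t[:3])-p)).round(1),"turn",round(-w,3))
RK=np.array([484.26,-293.12,-.149]); SL=np.array([557.74,85.17,.1524])
def wproj(P,M,p,f):
    m=f["mount"]; q=(np.float64(P)-p)@M; c=np.linalg.inv(m); q=q@c[:3,:3].T+c[:3,3]
    K=f["camera_matrix"]; th=np.arctan2(np.hypot(q[:,0],q[:,1]),q[:,2]); ph=np.arctan2(q[:,1],q[:,0])
    return np.c_[K[0,2]+K[0,0]*th*np.cos(ph),K[1,2]+K[0,0]*th*np.sin(ph)]
E
python3 - <<'E'
from h import *
delta((440,120,250,-1.9),(442.2,-286.8,190,-3.29))
E
```

```text
t [440.  120.  250.   -1.9] -> [3.805e+02 3.483e+02 1.000e-01] turn 1.582
t [ 442.2  -286.8   190.     -3.29] -> [509.7 734.   60.6] turn 2.972
```

```bash
python3 inch.py '[[190,174,0,0.8,85],[190,174,0,0.8,85],[190,174,0,0.8,85],[190,174,0,0.8,85],[190,174,0,0.8,85],[190,174,0,0.8,85],[380,348,0,1.6,85],[380,348,0,1.6,85],[380,348,0,1.6,85],[380,348,0,1.6,85],[380,348,0,1.6,85],[380,348,0,1.6,85],[445,541,20,2.2,85],[445,541,20,2.2,85],[445,541,20,2.2,85],[445,541,20,2.2,85],[510,734,60,2.9,85],[510,734,60,2.9,85],[510,734,60,2.9,85],[510,734,60,2.97,85]]'
python3 - <<'E'
from h import *
delta((442.2,-286.8,190,-3.29)); print(env.observe()["joint_pos"])
E
```

```text
clock: 2.15
ee_pos: [441.9, -276.8, 192.2]
ee_rot: [-0.027, 3.141, 0.0]
contact_force: [1.4, 0.8, 0.8]
gripper_width: 84.9
gripper_force: 0.0
t [ 442.2  -286.8   190.     -3.29] -> [ -0.1 -10.    2.2] turn 0.166
[-1.73349662e-01 -1.70312306e-01 -2.21040662e-01 -1.28867460e-04
 -1.51968830e+00 -1.38000848e+00]
```

```bash
python3 inch.py '[[0,-10,2,0.166,85],[0,-10,2,0.166,85],[0,-10,2,0.166,85],[0,-10,2,0.166,85]]'
python3 - <<'E'
from h import *
delta((442.2,-286.8,190,-3.29))
p,M=tool(); f=env.grab_frame("wrist"); im=np.ascontiguousarray(f["color"][:,:,::-1])
cv2.imwrite("pics/w1.png",im)
P=T(RK,[[-42.5,0,96],[-80,35,70],[80,35,70],[80,-35,70],[-80,-35,70],[42.5,0,86]]); q=wproj(P,M,p,f); print(q.round(1).tolist())
x,y=q[0].astype(int)
cv2.imwrite("pics/w1c.png",cv2.resize(im,(800,500)))
E
```

```text
clock: 2.55
ee_pos: [443.0, -283.9, 191.1]
ee_rot: [0.217, 3.133, -0.0]
contact_force: [-0.2, -0.3, 0.5]
gripper_width: 85.0
gripper_force: 0.0
t [ 442.2  -286.8   190.     -3.29] -> [ 0.4 -2.9  1.1] turn 0.01
[[311.1, 209.8], [355.8, 155.0], [346.4, 319.6], [275.3, 318.9], [267.9, 154.3], [310.7, 298.0]]
```

View pics/w1c.png

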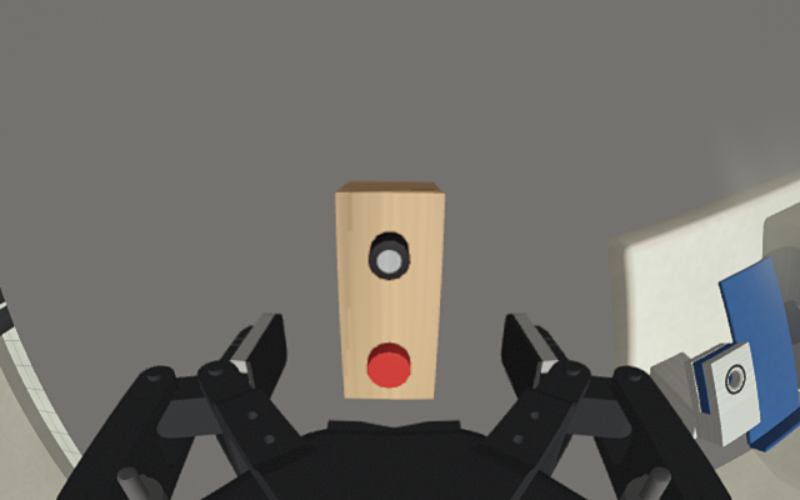

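The pin head top is at (311.2,209.6), which matches the predicted (311.1,209.8). Descending.

```bash
python3 inch.py '[[0,-1.5,45,0,85],[0,-1.5,65,0,85],[0,-1.5,65,0,85],[0,-1.5,65,0,85],[0,-1.5,65,0,85]]'
python3 - <<'E'
from h import *
delta((442.2,-286.8,93,-3.29))
p,M=tool(); f=env.grab_frame("wrist"); print(wproj(fk([[0,0,0]]) @ np.eye(3) if 0 else T(SL,fk([[0,0,0]])),M,p,f))
E
```

```text
clock: 3.1
ee_pos: [443.6, -286.3, 128.0]
ee_rot: [0.221, 3.131, -0.002]
contact_force: [-0.0, 0.8, -0.1]
gripper_width: 85.1
gripper_force: 0.0
t [ 442.2  -286.8    93.     -3.29] -> [ 1.4 -0.6 35. ] turn 0.008
[[630.39636781 341.06691792]]
```

```bash
python3 inch.py '[[1,-0.5,20,0,85],[1,-0.5,28,0,85],[1,-0.5,28,0,85],[1,-0.5,28,0,85],[1,-0.5,28,0,85]]'
python3 - <<'E'
from h import *
delta((442.2,-286.8,93,-3.29))
E
```

```text
clock: 3.65
ee_pos: [442.0, -286.8, 98.8]
ee_rot: [0.223, 3.132, -0.001]
contact_force: [0.2, 0.1, 0.2]
gripper_width: 85.1
gripper_force: 0.0
t [ 442.2  -286.8    93.     -3.29] -> [-0.2  0.1  5.8] turn 0.006
```

```bash
python3 inch.py '[[0,0,5,0,85],[0,0,5,0,85],[0,0,5,0,22],[0,0,5,0,22],[0,0,5,0,22],[0,0,5,0,22],[0,0,5,0,22],[0,0,5,0,22],[0,0,5,0,22],[0,0,5,0,22]]'
```

```text
clock: 4.65
ee_pos: [441.6, -286.7, 93.0]
ee_rot: [0.223, 3.133, -0.001]
contact_force: [0.2, 0.8, 2.3]
gripper_width: 23.5
gripper_force: 59.1
```

```bash
python3 inch.py '[[0,0,-20,0,20],[0,0,-40,0,20],[0,0,-46,0,20],[0,0,-46,0,20],[0,0,-46,0,20],[4,0,-46,0,20],[8,0,-45,0,20]]'; python3 inch.py '[[4,0,1,0,20],[8,0,2,0,20],[12,0,3.5,0,20],[16,0,5,0,20],[20,0,7,0,20],[23,0,8.5,0,20],[23,0,8.5,0,20],[23,0,8.5,0,20]]'
python3 - <<'E'
from h import *
p,M=tool(); f=env.grab_frame("side"); im=f["color"][:,:,::-1]
u=proj("side",[p])[0].astype(int); print(u)
a=cv2.resize(im[u[1]-50:u[1]+50,u[0]-50:u[0]+50],None,fx=4,fy=4,interpolation=cv2.INTER_CUBIC)
f=env.grab_frame("wrist"); b=f["color"][150:330,215:415,::-1]; b=cv2.resize(b,(400,360))
o=np.zeros((400,800,3),np.uint8); o[:,:400]=a; o[:360,400:]=b; cv2.imwrite("pics/t1.png",o)
E
```

```text
clock: 5.35
ee_pos: [435.0, -285.4, 137.5]
ee_rot: [0.222, 3.129, -0.001]
contact_force: [6.0, -1.1, -0.4]
gripper_width: 24.4
gripper_force: 59.3
clock: 6.15
ee_pos: [413.1, -282.9, 131.7]
ee_rot: [0.222, 3.126, -0.004]
contact_force: [5.4, -0.3, 6.2]
gripper_width: 23.6
gripper_force: 62.4
[298 338]
```

View pics/t1.png

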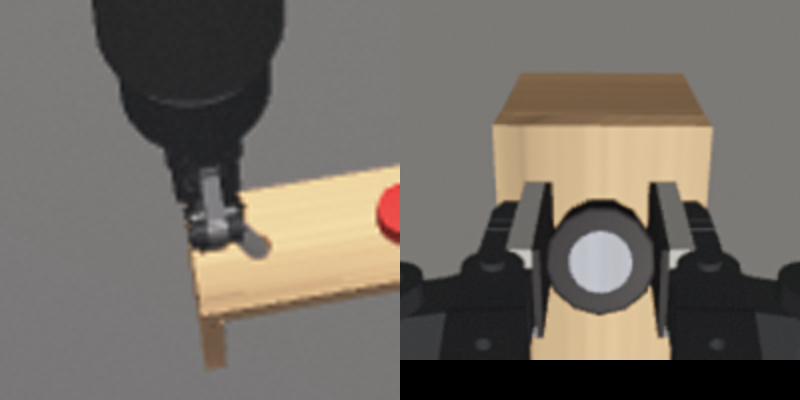

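The tilt worked: the shaft leans out of the hole, and in the wrist view the head top is concentric with its outline, so the axis lies about along the camera ray, which is roughly 30°. Pulling it out along its axis.

```bash
python3 inch.py '[[6,0,-10,0,20],[12,0,-21,0,20],[20,0,-60,0,20],[20,0,-100,0,20],[20,0,-130,0,20],[20,0,-130,0,20],[20,0,-130,0,20],[20,0,-130,0,20]]'
python3 - <<'E'
from h import *
F=T(SL,fk([[0,0,0]]))[0]; d=T([0,0,SL[2]],[RF[:,2]])[0]; y=T([0,0,SL[2]],[[0,1,0]])[0]; print(F,d)
# pin origin at fork z=90; pivot 14 up, TCP 9 above pivot
h=F+d*104+[0,0,9]; delta(tuple(h-70*y)+(SL[2]+np.pi,),tuple(h)+(SL[2]+np.pi,))
p,M=tool(); f=env.grab_frame("wrist"); im=f["color"]
c=im[150:330,270:360].astype(int); m=((c.min(2)>140)).astype(np.uint8)
n,l,s,ce=cv2.connectedComponentsWithStats(m); print([(s[i].tolist(),(ce[i]+[270,150]).round(1).tolist()) for i in range(1,n) if s[i][4]>100])
E
```

```text
clock: 7.05
ee_pos: [390.3, -279.0, 257.5]
ee_rot: [-0.223, -3.131, -0.002]
contact_force: [0.3, -0.6, -1.1]
gripper_width: 24.1
gripper_force: 61.8
[556.94815222 -41.4174124  150.        ] [-0.49420479 -0.07590538  0.8660254 ]
t [ 516.18 -118.5   249.07    3.29] -> [-101.9  176.7    8.3] turn -0.295
t [505.55 -49.31 249.07   3.29] -> [-81.6 243.7   8.4] turn -0.295
[([28, 47, 50, 66, 2041], [325.8, 222.8]), ([30, 117, 31, 30, 755], [314.9, 281.5]), ([24, 146, 48, 24, 490], [322.9, 312.0])]
```

```bash
python3 inch.py '[[-25,44,2,-0.1,20],[-51,88,4,-0.2,20],[-76,132,6,-0.295,20],[-95,165,8,-0.295,20],[-102,177,8,-0.295,20],[-102,177,8,-0.295,20],[-102,177,8,-0.295,20],[-102,177,8,-0.295,20],[-102,177,8,-0.295,20]]'
python3 - <<'E'
from h import *
p,M=tool(); f=env.grab_frame("wrist"); im=np.ascontiguousarray(f["color"][:,:,::-1]); cv2.imwrite("pics/w2.png",im)
np.savez("w2.npz",p=p,M=M); print(p)
F=T(SL,fk([[0,0,0],[-22,22,0],[48,22,0],[48,-22,0],[-22,-22,0]])); q=wproj(F,M,p,f); print(q.round(1).tolist())
a,b=q[0].astype(int); x0=min(max(a-50,0),540); y0=min(max(b-50,0),300); print(x0,y0)
o=np.zeros((500,800,3),np.uint8); o[:,:500]=cv2.resize(im[y0:y0+100,x0:x0+100],None,fx=5,fy=5,interpolation=cv2.INTER_CUBIC)
o[:300,500:]=cv2.resize(im[230:330,265:365],None,fx=3,fy=3,interpolation=cv2.INTER_CUBIC); cv2.imwrite("pics/w2c.png",o)
E
```

```text
clock: 8.0
ee_pos: [516.5, -119.5, 251.4]
ee_rot: [-0.237, 3.132, -0.0]
contact_force: [0.5, 0.2, 0.7]
gripper_width: 24.2
gripper_force: 61.8
[ 516.50085993 -119.53057427  251.36813392]
[[400.0, 266.2], [423.2, 239.6], [425.0, 320.4], [374.9, 324.0], [373.9, 240.9]]
349 216
```

View pics/w2c.png

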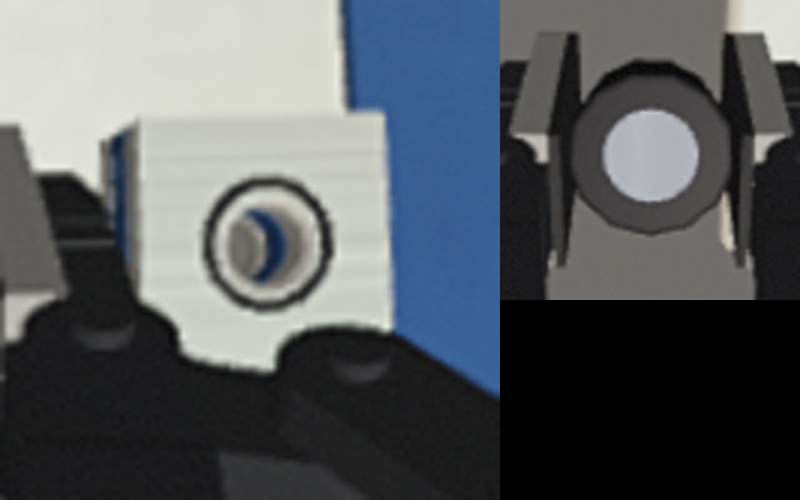

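The mouth is at (402.6,264.6), against a predicted (400,266.2), so the slicer fit is off by about 2 mm. The head top disc is at (315,281.7). A dark band on the head's upper side suggests the tilt is under 30°, so I'll measure that.

```bash
python3 - <<'E'
from h import *
im=cv2.imread("pics/w2.png").mean(2).astype(int)
print("col315 rows244-316",im[244:316,315].tolist()); print("row282 cols285-345",im[282,285:346].tolist())
p,M=np.load("w2.npz")["p"],np.load("w2.npz")["M"]; f=env.grab_frame("wrist")
# tilt models: pivot at tool (0,0,9), pin z 14
t=np.linspace(0,2*np.pi,72)
for a in (15,20,25,30):
    d=np.array([np.sin(np.radians(a)),0,-np.cos(np.radians(a))]); e=np.array([-d[2],0,d[0]]); piv=np.array([0,0,9])
    o=[]
    for z in (26,0):
        c=piv+d*(z-14); C=c+13*(np.outer(np.cos(t),e)+np.outer(np.sin(t),[0,1,0])); q=wproj(C,np.eye(3),np.zeros(3),f); o+=[q[:,1].min().round(1),q[:,1].max().round(1)]
    print(a,o,wproj([piv+d*12],np.eye(3),np.zeros(3),f).round(1))
# slicer refit combining
uv=np.array([(402.6,264.6),(376.6,239.6),(426,238.4)]); P=fk([[0,0,0],[-22,-22,0],[-22,22,0]])
for k in range(3):
    r=least_squares(lambda s:(wproj(T(np.r_[s,SL[2]],P),M,p,f)-uv).ravel(),SL[:2]); 
print(r.x,r.fun.round(1))
E
```

```text
col315 rows244-316 [109, 111, 110, 111, 112, 96, 59, 17, 12, 16, 21, 43, 57, 66, 66, 68, 67, 69, 69, 68, 67, 76, 120, 186, 185, 182, 182, 182, 181, 181, 182, 181, 182, 182, 182, 181, 182, 181, 182, 181, 181, 181, 182, 181, 181, 181, 181, 181, 181, 181, 181, 185, 182, 95, 69, 71, 71, 71, 73, 73, 71, 73, 66, 51, 70, 108, 112, 111, 109, 110, 110, 109]
row282 cols285-345 [35, 21, 24, 35, 56, 65, 63, 63, 63, 65, 65, 65, 61, 67, 122, 168, 183, 183, 182, 181, 181, 180, 181, 183, 185, 185, 186, 185, 185, 183, 182, 180, 179, 179, 180, 181, 180, 179, 178, 178, 179, 180, 180, 181, 185, 181, 96, 73, 76, 78, 78, 79, 77, 79, 80, 77, 61, 27, 16, 16, 45]
15 [np.float64(244.1), np.float64(300.3), np.float64(235.9), np.float64(283.9)] [[315.5 272.9]]
20 [np.float64(241.4), np.float64(298.9), np.float64(238.0), np.float64(286.6)] [[315.5 270.6]]
25 [np.float64(239.0), np.float64(297.1), np.float64(240.3), np.float64(289.2)] [[315.5 268.3]]
30 [np.float64(236.9), np.float64(295.1), np.float64(242.7), np.float64(291.7)] [[315.5 265.9]]
[556.21022663  87.25430882] [ 0.1  0.2  0.1 -0.1 -0.2 -0.1]
```

```bash
python3 - <<'E'
from h import *
f=env.grab_frame("wrist"); t=np.linspace(0,2*np.pi,144)
def mod(v,rad):
    a,x,z=v; d=np.array([np.sin(a),0,-np.cos(a)]); e=np.array([-d[2],0,d[0]]); o=[]; top=np.array([x,0,z])
    Q=[wproj(top-d*h+rad*(np.outer(np.cos(t),e)+np.outer(np.sin(t),[0,1,0])),np.eye(3),np.zeros(3),f) for h in (0,26)]
    return np.array([Q[0][:,1].min(),Q[0][:,1].max(),Q[1][:,1].min(),np.ptp(Q[0][:,0])/2])
for rad in (13,12.4):
    r=least_squares(lambda v:mod(v,rad)-[255,308,249.5,26.7],[.35,0,0],x_scale=[.1,5,5]); a,x,z=r.x
    d=np.array([np.sin(a),0,-np.cos(a)]); top=np.array([x,0,z])
    print(rad,np.degrees(a).round(1),top.round(1),r.fun.round(1),"origin",(top-26*d).round(1),"tip",(top-82*d).round(1))
E
```

```text
13 19.6 [-6.3  0.   5.1] [ 0.2 -0.2  0.1  0.5] origin [-15.    0.   29.6] tip [-33.8   0.   82.3]
12.4 19.9 [-2.8  0.  -0.7] [ 0.2 -0.2  0.   0.4] origin [-11.6   0.   23.7] tip [-30.6   0.   76.4]
```

```bash
sed -i 's/^RK=.*/RK=np.array([484.26,-293.12,-.149]); SL=np.array([556.2,87.2,.1524])/' h.py
cat >> h.py <<'E'
def forkpose(fp,toolpt):
    "TCP world so that tool point toolpt (x,y,z tool) sits at fork point fp, tool x = slicer -x"
    W=T(SL,fk([fp]))[0]; v=T([0,0,SL[2]],[[-toolpt[0],toolpt[1],-toolpt[2]]])[0]
    return tuple(W-v)+(SL[2]+np.pi,)
E
python3 - <<'E'
from h import *
tip=(-32,0,79); g=(-6,0,8)
delta(forkpose((0,0,15),tip),forkpose((0,0,-6),tip),forkpose((0,0,66),g),forkpose((0,0,19.6),g))
E
```

```text
t [516.37 -45.38 241.99   3.29] -> [-10.8  73.    9.4] turn -0.001
t [526.74 -43.79 223.8    3.29] -> [-21.3  73.   27.6] turn -0.001
t [516.86 -45.31 215.16   3.29] -> [-11.3  73.   36.2] turn -0.001
t [539.79 -41.79 174.97   3.29] -> [-34.5  73.   76.4] turn -0.001
```

```bash
python3 inch.py '[[-4,30,3,0,20],[-11,60,9,0,20],[-11,73,9,0,20],[-11,73,9,0,20],[-11,73,9,0,20],[-11,73,9,0,20],[-14,73,15,0,20],[-18,73,21,0,20],[-21,73,27,0,20],[-21,73,27,0,20],[-21,73,27,0,20],[-21,73,27,0,20]]'
python3 - <<'E'
from h import *
delta(forkpose((0,0,-6),(-32,0,79)),forkpose((0,0,66),(-6,0,8)),forkpose((0,0,19.6),(-6,0,8)))
p,M=tool(); f=env.grab_frame("side"); im=f["color"][:,:,::-1]
u=proj("side",T(SL,fk([[0,0,0]])))[0].astype(int); print(u)
a=cv2.resize(im[u[1]-55:u[1]+35,u[0]-45:u[0]+45],None,fx=6,fy=6,interpolation=cv2.INTER_CUBIC); cv2.imwrite("pics/i1.png",a)
E
```

```text
clock: 9.35
ee_pos: [526.7, -43.3, 224.4]
ee_rot: [-0.24, 3.132, -0.0]
contact_force: [-0.6, 0.1, -0.4]
gripper_width: 23.7
gripper_force: 61.7
t [526.74 -43.79 223.8    3.29] -> [ 0.1 -0.5  0.6] turn 0.0
t [516.86 -45.31 215.16   3.29] -> [10.1 -0.5  9.2] turn 0.0
t [539.79 -41.79 174.97   3.29] -> [-13.1  -0.5  49.4] turn 0.0
[323 236]
```

View pics/i1.png

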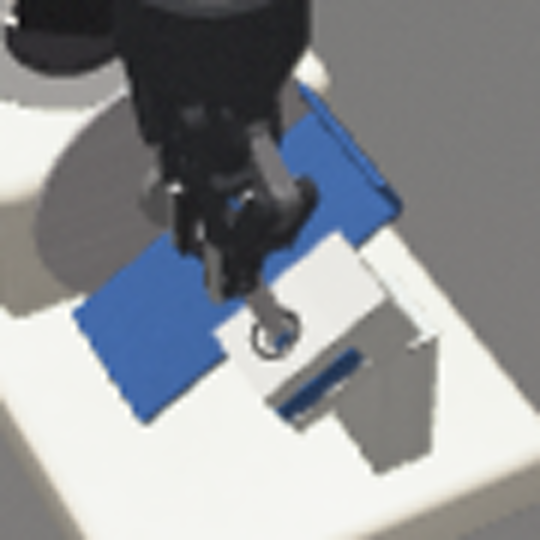

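The tip is over the hole (ring centre 275,335) with no contact force yet. I'll go further in, then rotate.

```bash
python3 inch.py '[[-1.5,-0.5,3,0,20],[-3,-0.5,6,0,20],[-3,-0.5,8,0,20],[-3,-0.5,8,0,20]]'; python3 inch.py '[[2,0,1,0,20],[4,0,2,0,20],[6,0,3,0,20],[6,0,3,0,20]]'
```

```text
clock: 9.8
ee_pos: [529.5, -43.2, 215.6]
ee_rot: [0.24, -3.132, 0.0]
contact_force: [-0.8, -0.4, -0.5]
gripper_width: 24.0
gripper_force: 61.7
clock: 10.2
ee_pos: [524.3, -44.1, 213.7]
ee_rot: [-0.24, 3.13, 0.0]
contact_force: [2.8, 0.6, -0.3]
gripper_width: 24.0
gripper_force: 61.6
```

```bash
python3 - <<'E'
from h import *
delta(*[forkpose((0,0,s),(-6,0,8)) for s in (60,54,20)])
E
```

```text
t [519.83 -44.85 209.96   3.29] -> [ 4.5 -0.1  3.8] turn 0.0
t [522.79 -44.4  204.77   3.29] -> [ 1.5 -0.1  9. ] turn 0.0
t [539.59 -41.82 175.32   3.29] -> [-15.4  -0.1  38.5] turn 0.0
```

```bash
python3 inch.py '[[2,0,2,0,20],[4,0,4,0,20],[4,0,4,0,20],[3,0,6.5,0,20],[1.5,0,9,0,20],[0,0,11.6,0,20],[0,0,11.6,0,20]]'
```

```text
clock: 10.9
ee_pos: [526.4, -43.8, 205.0]
ee_rot: [-0.24, 3.123, 0.0]
contact_force: [6.4, 2.1, 7.1]
gripper_width: 23.8
gripper_force: 62.5
```

```bash
python3 inch.py '[[-1,0,1.7,0,20],[-2,0,3.5,0,20],[-3,0,5.2,0,20],[-4,0,7,0,20],[-4,0,7,0,20]]'
python3 - <<'E'
from h import *
delta(*[forkpose((0,0,s),(-6,0,8)) for s in (54,46,20)])
E
```

```text
clock: 11.4
ee_pos: [530.4, -43.2, 198.1]
ee_rot: [-0.24, 3.123, 0.0]
contact_force: [6.7, 1.9, 8.2]
gripper_width: 23.9
gripper_force: 62.5
t [522.79 -44.4  204.77   3.29] -> [ 7.6 -0.1 -6.7] turn 0.001
t [526.74 -43.79 197.84   3.29] -> [ 3.7 -0.1  0.2] turn 0.001
t [539.59 -41.82 175.32   3.29] -> [-9.1 -0.1 22.9] turn 0.001
```

```bash
python3 inch.py '[[-1.5,0,2.6,0,20],[-3,0,5.2,0,20],[-4.5,0,7.8,0,20],[-6,0,10.4,0,20],[-6,0,10.4,0,20]]'
python3 - <<'E'
from h import *
delta(*[forkpose((0,0,s),(-6,0,8)) for s in (46,20)])
p,M=tool(); f=env.grab_frame("wrist"); im=f["color"].mean(2).astype(int); print(im[240:318,315].tolist())
E
```

```text
clock: 11.9
ee_pos: [536.4, -42.2, 187.6]
ee_rot: [-0.24, 3.123, 0.0]
contact_force: [7.7, 1.1, 6.3]
gripper_width: 24.2
gripper_force: 62.5
t [526.74 -43.79 197.84   3.29] -> [  9.7  -0.1 -10.3] turn 0.001
t [539.59 -41.82 175.32   3.29] -> [-3.1 -0.1 12.3] turn 0.001
[196, 196, 198, 199, 197, 195, 193, 197, 200, 204, 188, 143, 39, 10, 34, 46, 54, 55, 56, 56, 56, 57, 59, 56, 59, 122, 187, 183, 181, 180, 180, 180, 180, 180, 180, 180, 179, 180, 180, 180, 180, 180, 180, 180, 180, 179, 179, 179, 180, 180, 179, 180, 180, 180, 182, 177, 132, 71, 67, 73, 72, 72, 73, 73, 73, 71, 58, 63, 151, 199, 202, 201, 201, 201, 201, 201, 201, 201]
```

```bash
python3 inch.py '[[-1.5,0,2.6,0,20],[-3,0,5.2,0,20],[-4.5,0,7.8,0,20],[-4.5,0,7.8,0,20]]'; python3 inch.py '[[-1,0,1.7,0,20],[-2,0,3.5,0,20],[-2,0,3.5,0,20]]'
```

```text
clock: 12.35
ee_pos: [540.4, -41.6, 180.5]
ee_rot: [-0.241, 3.124, -0.0]
contact_force: [2.6, 2.4, 10.6]
gripper_width: 24.1
gripper_force: 63.0
clock: 12.65
ee_pos: [541.4, -41.7, 179.2]
ee_rot: [-0.241, 3.125, -0.001]
contact_force: [-8.9, 3.5, 22.1]
gripper_width: 24.1
gripper_force: 64.3
```

```bash
python3 inch.py '[[0,0,0,0,85],[0,0,0,0,85],[0,0,0,0,85],[0,0,0,0,85],[0,0,0,0,85],[0,0,-30,0,85],[0,0,-55,0,85],[0,0,-55,0,0],[0,0,-55,0,0],[0,0,-55,0,0],[0,0,-55,0,0]]'
python3 - <<'E'
from h import *
delta(*[forkpose((0,0,s),(-11,0,19)) for s in (40,30,26)])
p,M=tool(); f=env.grab_frame("wrist"); im=np.ascontiguousarray(f["color"][:,:,::-1]); cv2.imwrite("pics/w3.png",im)
for z in (0,5): print(z,wproj(T(SL,fk([[0,0,26+z],[0,0,z]])),M,p,f).round(1).tolist())
cv2.imwrite("pics/w3c.png",cv2.resize(im[180:360,200:440],None,fx=3.3,fy=3.3,interpolation=cv2.INTER_CUBIC))
E
```

```text
clock: 13.75
ee_pos: [539.7, -41.7, 226.6]
ee_rot: [0.24, -3.13, 0.0]
contact_force: [-0.0, 0.1, 0.2]
gripper_width: 27.7
gripper_force: 0.0
t [524.77 -44.09 203.64   3.29] -> [15.1 -0.1 23. ] turn 0.0
t [529.71 -43.33 194.98   3.29] -> [10.1 -0.1 31.7] turn 0.0
t [531.69 -43.03 191.52   3.29] -> [ 8.1 -0.1 35.1] turn 0.0
0 [[315.2, 235.8], [315.1, 240.4]]
5 [[315.2, 234.7], [315.2, 239.6]]
```

View pics/w3c.png

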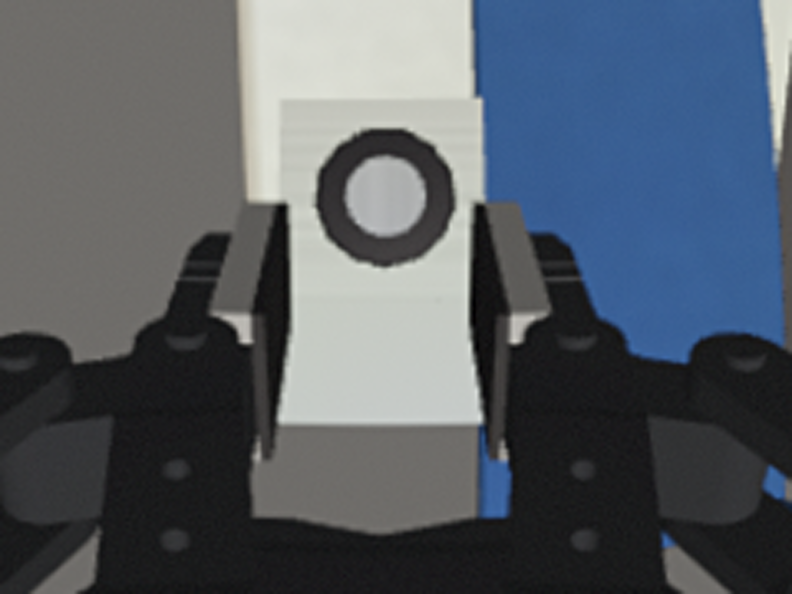

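The pin stands in the fork with its head centre at (317,239.7). I'll push on the head top with the fingers closed, to seat it and check.

```bash
python3 inch.py '[[13,0,5,0,0],[13,0,15,0,0],[13,0,21,0,0],[13,0,21,0,0],[13,0,21,0,0],[12,0,23,0,0],[12,0,23,0,0]]';  python3 inch.py '[[-1,0,1.7,0,0],[-2,0,3.5,0,0],[-3,0,5.2,0,0],[-3,0,5.2,0,0]]'
```

```text
clock: 14.5
ee_pos: [528.4, -43.4, 204.7]
ee_rot: [0.24, -3.132, 0.0]
contact_force: [0.4, -0.3, -0.8]
gripper_width: 0.2
gripper_force: 0.0
clock: 14.9
ee_pos: [531.2, -43.2, 199.9]
ee_rot: [-0.24, 3.132, -0.001]
contact_force: [-0.9, -0.8, 2.0]
gripper_width: 0.0
gripper_force: 1.2
```

```bash
python3 - <<'E'
from h import *
delta(*[forkpose((0,0,s),(-11,0,19)) for s in (30,26)])
E
```

```text
t [529.71 -43.33 194.98   3.29] -> [1.5 0.1 4.9] turn 0.0
t [531.69 -43.03 191.52   3.29] -> [-0.5  0.1  8.4] turn 0.0
```

```bash
python3 inch.py '[[-1,0,1.7,0,0],[-2,0,3.5,0,0],[-2,0,3.5,0,0]]'; python3 inch.py '[[-1,0,1.7,0,0],[-2,0,3.5,0,0],[-2,0,3.5,0,0]]'
```

```text
clock: 15.2
ee_pos: [533.0, -43.1, 196.7]
ee_rot: [0.24, -3.132, 0.001]
contact_force: [-2.3, -0.6, 5.4]
gripper_width: -0.3
gripper_force: 2.5
clock: 15.5
ee_pos: [534.8, -42.8, 192.9]
ee_rot: [0.239, -3.132, 0.001]
contact_force: [-3.5, -1.9, 3.1]
gripper_width: 0.0
gripper_force: 2.7
```

It is moving with a few newtons, which is the ball's drag. Continuing until it stops firmly.

```bash
python3 inch.py '[[-1,0,1.7,0,0],[-1.5,0,2.6,0,0],[-1.5,0,2.6,0,0]]'; python3 inch.py '[[-1,0,1.7,0,0],[-1.5,0,2.6,0,0],[-1.5,0,2.6,0,0]]'; python3 - <<'E'
from h import *
delta(*[forkpose((0,0,s),(-11,0,19)) for s in (30,26)])
E
```

```text
clock: 15.8
ee_pos: [535.4, -43.1, 192.2]
ee_rot: [0.24, -3.131, 0.003]
contact_force: [-12.8, -0.7, 13.0]
gripper_width: -0.3
gripper_force: 9.1
clock: 16.1
ee_pos: [535.7, -43.5, 191.8]
ee_rot: [0.24, -3.129, 0.005]
contact_force: [-24.4, 0.0, 24.8]
gripper_width: -0.0
gripper_force: 16.5
t [529.71 -43.33 194.98   3.29] -> [ 5.9  1.  -3.2] turn 0.001
t [531.69 -43.03 191.52   3.29] -> [3.9 1.  0.3] turn 0.001
```

Firm stop at about the home height. Back off, then look at both the pin and the dial.

```bash
python3 inch.py '[[4,0,-7,0,0],[8,0,-15,0,0],[8,0,-40,0,0],[8,0,-60,0,85],[8,0,-60,0,85]]'; python3 - <<'E'
from h import *
G=T(SL,[[-15,100,0]])[0]; print(G, env.observe()["joint_pos"].round(2))
delta((G[0],G[1],260,SL[2]+np.pi))
f=env.grab_frame("side"); cv2.imwrite("pics/side_pin.png",f["color"][:,:,::-1])
E
```

```text
clock: 16.6
ee_pos: [531.4, -43.1, 250.5]
ee_rot: [-0.239, 3.127, 0.0]
contact_force: [0.5, -0.5, -0.2]
gripper_width: 28.0
gripper_force: 0.0
[526.19278127 183.76379665   0.        ] [ 0.3  -0.14 -0.09  0.   -1.62 -1.72]
t [526.19 183.76 260.     3.29] -> [-29.4 225.   -9.4] turn 0.0
```

```bash
python3 inch.py '[[-10,60,-9,-0.5,85],[-20,120,-9,-0.5,85],[-29,180,-9,-0.5,85],[-29,225,-9,-0.8,85],[-29,225,-9,-0.8,85],[-29,225,-9,-1.2,85],[-29,225,-9,-1.2,85],[-29,225,-9,-1.2,85],[-29,225,-9,-1.8,85],[-29,225,-9,-1.8,85],[-29,225,-9,-1.8,85],[-29,225,-9,-1.8,85],[-29,225,-9,-2.4,85],[-29,225,-9,-2.4,85],[-29,225,-9,-2.4,85],[-29,225,-9,-2.6,85],[-29,225,-9,-2.6,85],[-29,225,-9,-2.6,85],[-29,225,-9,-2.6,85]]'; python3 - <<'E'
from h import *
p,M=tool(); f=env.grab_frame("wrist"); im=np.ascontiguousarray(f["color"][:,:,::-1]); cv2.imwrite("pics/w4.png",im); np.savez("w4.npz",p=p,M=M); print(p,env.observe()["joint_pos"].round(2))
q=wproj(T(SL,[[-15,100,181.5],[-15,100,147.5]]),M,p,f); print(q.round(1))
a,b=q[0].astype(int); x0=a-60; y0=min(b-60,280); print(x0,y0)
s=cv2.imread("pics/side_pin.png"); u=proj("side",T(SL,fk([[0,0,0]])))[0].astype(int)
o=np.zeros((480,800,3),np.uint8); o[:,:480]=cv2.resize(im[y0:y0+120,x0:x0+120],None,fx=4,fy=4,interpolation=cv2.INTER_CUBIC)
o[:320,480:]=cv2.resize(s[u[1]-32:u[1]+32,u[0]-32:u[0]+32],None,fx=5,fy=5,interpolation=cv2.INTER_CUBIC); cv2.imwrite("pics/w4c.png",o)
E
```

```text
clock: 18.55
ee_pos: [524.4, 183.8, 255.0]
ee_rot: [3.082, -0.606, -0.002]
contact_force: [0.0, -0.3, -0.4]
gripper_width: 84.9
gripper_force: 0.0
[524.39506999 183.76803132 254.95236494] [ 0.7  -0.08 -0.02 -0.   -1.63  0.48]
[[313.7 219.4]
 [313.8 204.4]]
253 159
```

View pics/w4c.png

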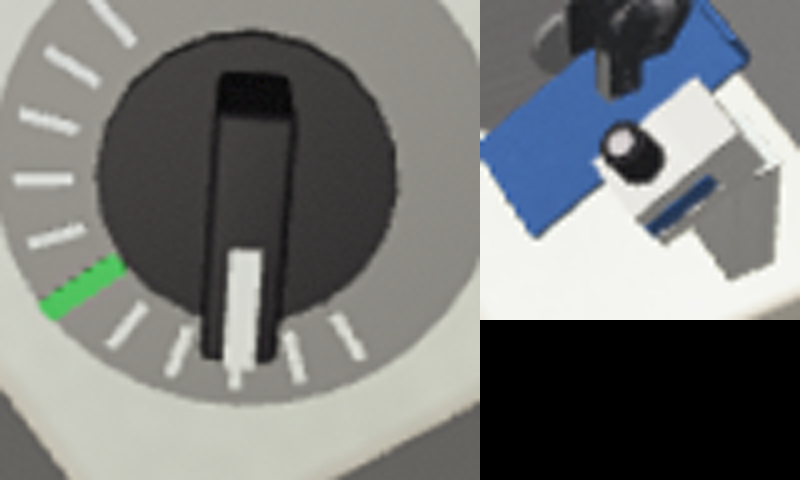

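The head sits flush on the fork. The dial pointer is at about the 0.6 tick, with the bar ends at crop (254.5,114.5) and (237.5,357.5). Next I'll compute the grasp yaw.

```bash
python3 - <<'E'
from h import *
z=np.load("w4.npz"); p,M=z["p"],z["M"]; f=env.grab_frame("wrist")
uv=np.array([(254.5,114.5),(237.5,357.5)])/4+[253,159]
def m(v):
    x,y,q=v; e=np.array([-np.cos(q),np.sin(q),0]); c=np.array([x,y,181.5]); return (wproj(T(SL,[c-23*e,c+23*e]),M,p,f)-uv).ravel()
r=least_squares(m,[-15,100,.6],x_scale=[5,5,.1]); print(r.x,r.fun.round(1))
q=r.x[2]; 
# angle of green mark/tick cross-check: ticks at skirt level z140 around dial centre
for a in (.6,1.5):
    e=np.array([-np.cos(a),np.sin(a),0]); print(a,((wproj(T(SL,[np.array([-15,100,140])+34*e,np.array([-15,100,140])+45*e]),M,p,f)-[253,159])*4).round(0).tolist())
G=T(SL,[[r.x[0],r.x[1],0]])[0]
delta((G[0],G[1],171,SL[2]-q),(G[0],G[1],171,SL[2]-1.5))
E
```

```text
[-15.21077019  99.54293524   0.60701497] [ 0.1 -1.5 -0.1  1.8]
0.6 [[234.0, 326.0], [231.0, 373.0]]
1.5 [[108.0, 262.0], [66.0, 290.0]]
t [ 5.2605e+02  1.8328e+02  1.7100e+02 -4.5000e-01] -> [ 1.7 -0.3 84.4] turn 0.064
t [526.05 183.28 171.    -1.35] -> [ 1.7 -0.3 84.4] turn 0.957
```

```bash
python3 inch.py '[[1.5,0,40,0.064,85],[1.5,0,75,0.064,85],[1.5,0,83,0.064,85],[1.5,0,83,0.064,85],[1.5,0,83,0.064,85],[1.5,0,83,0.064,5],[1.5,0,83,0.064,5],[1.5,0,83,0.064,5],[1.5,0,83,0.064,5],[1.5,0,83,0.064,5],[1.5,0,83,0.064,5],[1.5,0,83,0.064,5],[1.5,0,83,0.064,5],[1.5,0,83,0.064,5]]'; python3 - <<'E'
from h import *
delta((526.05,183.28,171,SL[2]-.607),(526.05,183.28,171,SL[2]-1.5))
E
```

```text
clock: 20.05
ee_pos: [526.2, 183.3, 173.8]
ee_rot: [-3.061, 0.705, -0.001]
contact_force: [-0.7, 2.7, 3.3]
gripper_width: 12.9
gripper_force: 61.0
t [ 5.2605e+02  1.8328e+02  1.7100e+02 -4.5000e-01] -> [-0.1  0.   2.8] turn 0.002
t [526.05 183.28 171.    -1.35] -> [-0.1  0.   2.8] turn 0.895
```

Gripped. Turning 0.895.

```bash
python3 inch.py '[[0,0,0,0.13,5],[0,0,0,0.26,5],[0,0,0,0.4,5],[0,0,0,0.54,5],[0,0,0,0.68,5],[0,0,0,0.8,5],[0,0,0,0.895,5],[0,0,0,0.895,5],[0,0,0,0.895,5],[0,0,0,0.895,5],[0,0,0,0.895,85],[0,0,0,0.895,85],[0,0,0,0.895,85],[0,0,0,0.895,85],[0,0,-40,0.895,85],[0,0,-84,0.895,85],[0,0,-84,0.895,85],[0,0,-84,0.895,85],[0,0,-84,0.895,85],[0,0,-84,0.895,85]]'
python3 - <<'E'
from h import *
p,M=tool(); f=env.grab_frame("wrist"); im=f["color"]; cv2.imwrite("pics/w5.png",im[:,:,::-1]); print(p,np.arctan2(M[1,0],M[0,0])-SL[2])
c=im.astype(int); g=(c[:,:,1]>c[:,:,0]+50)&(c[:,:,1]>c[:,:,2]+50); g[:100]=0
yx=np.argwhere(g); print("green",len(yx),yx.mean(0)[::-1],yx.min(0),yx.max(0))
E0=np.array([-15.1,99.7,0])
def back(uv,z): # pixel -> slicer xy at height z, angle q about dial axis
    s=least_squares(lambda v:(wproj(T(SL,[[v[0],v[1],z]]),M,p,f)-uv).ravel(),[-15,115],x_scale=5).x
    return s,np.arctan2(s[1]-E0[1],-(s[0]-E0[0]))
print(back(yx.mean(0)[::-1],140.5))
# white pointer: bright blob near the bar's top
w=(c.min(2)>195).astype(np.uint8); n,l,s,ce=cv2.connectedComponentsWithStats(w)
for i in range(1,n):
    if 10<s[i][4]<600 and 200<ce[i][0]<430 and 120<ce[i][1]<320: print(s[i].tolist(),ce[i].round(1),*back(ce[i],181.5),back(ce[i],140.5)[1])
E
```

```text
clock: 22.05
ee_pos: [525.7, 182.9, 256.0]
ee_rot: [2.453, -1.959, -0.001]
contact_force: [0.1, 0.4, -0.8]
gripper_width: 85.3
gripper_force: 0.0
[525.6645475  182.86492153 255.98092456] -1.500113009445792
green 53 [315.45283019 257.0754717 ] [253 313] [261 318]
(array([-19.36663127, 146.98964176]), np.float64(1.4808165728599734))
[264, 107, 26, 27, 262] [275.5 120.2] [14.12159595 33.61962744] -1.9871556943919921 -2.0572498686618617
[289, 109, 30, 31, 257] [304.2 121.6] [-4.07425132 33.53855402] -1.7359279601327677 -1.7574894736672768
[339, 127, 6, 6, 13] [342.2 128.9] [-28.366903    36.38893838] -1.364234105068851 -1.2989930285073308
[222, 131, 14, 18, 122] [228.6 139. ] [44.43461825 46.98193862] -2.4168451276812553 -2.540570608730634
[263, 130, 14, 27, 169] [269.4 143.4] [17.28859292 48.73094921] -2.1368793080226784 -2.2570042647021467
[238, 139, 12, 7, 42] [243.6 141.8] [34.26128921 48.47767622] -2.3376942376523004 -2.467652534902268
[339, 143, 8, 3, 12] [342.6 143.8] [-29.38133117  45.85236637] -1.3115474414884738 -1.2190193523614772
[390, 142, 12, 9, 41] [396.1 146.7] [-64.66669
[... 1690 characters left out ...]
243, 5, 12, 24] [301.  248.7] [ -7.16879933 120.44813502] 1.9359174684076963 1.7793895239199298
[328, 243, 4, 12, 20] [329.5 248.5] [-27.08534532 118.94218075] 1.013731354143283 1.1855249019916219
[234, 252, 24, 17, 107] [246.5 259.2] [ 31.81034489 132.23407775] 2.535217198504942 2.366899623674767
[265, 252, 9, 8, 25] [268.6 255.2] [ 15.62769622 127.43371726] 2.4073626949339095 2.208764573963208
[294, 259, 9, 9, 34] [298.8 263.3] [ -6.20541815 132.22641387] 1.8377276378251373 1.7466655596835323
[247, 265, 9, 5, 26] [251.2 267.7] [ 28.40978668 138.92312179] 2.407961497056782 2.2598894751695693
[261, 266, 14, 6, 43] [267.3 269.1] [ 16.47671759 138.93683265] 2.248440465136086 2.1060451861038803
```

```bash
python3 -c "
from bench import env
print(env.close_job())"
```

```text
the job is handed in; nothing more can be done
None
```

The pin is pushed through the fork and lug to a firm stop with its head on the fork, the dial pointer is lined up with the green mark to about 0.02 rad, and the job was handed in at about 22 s; I did not re-image the jar, mug or bolt afterwards.

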